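Slacken a hold-down of unknown thread hand and slide the bar to the fence

ROBOT

A 6-joint arm with a two-finger parallel gripper is mounted at the origin on a cart in front of the work surface, level with it; the furniture and walls round the work are solid. World frame = base frame: x ahead of the robot, y to its left, z up, the work surface at z = 0. Lengths are in mm, angles in rad, forces in N, time in s.
With the tool pointing down it reaches from about 275 to 775 mm from the base axis. Payload 14.6 kg.
Tool frame: the origin (TCP) lies at the very end of the fingers, on their centre line; the grasp point (between the pads) lies 19 mm behind it; z points along the fingers, y is the line along which they close (so a half turn about z gives the same grasp; the last joint's range is limited). The gripper opens to 85 mm and grips with 20 to 120 N. Pads are 22 mm wide; open, the fingers measure 114 mm over their backs; the gripper's body (76 mm by 85 mm) begins 54 mm behind the grasp point. The pads swing forward as they close: fully open they stand 13 mm farther back than shut.
Start: joints at [-1.348, 0.263, -0.048, 1.259, 0, 1.415], TCP at [193.654, -487.982, 231.278] pointing down, gripper open.
Joint ranges: [-2.65, 2.65], [-0.89, 1.7], [-1.18, 1.37], [-2.13, 2.11], [-1.35, 1.29], [-3.14, 3.14]. Speed limits (rad/s): [1.89, 1.89, 2.57, 2.79, 3.14, 3.14].

INTERFACE

Orientations are given as a rotation vector (axis times angle).
In Python, from rig import move_pose, move_straight, move_joints, gripper_to, hold, ik, observe, grab_frame, calibration, Unreachable, close_job gives the robot as it stands. Calls block until the motion is done:
- move_pose(position, orientation): joint-space move of the TCP to a pose.
- move_straight(position, vel=150, rotation=None): straight line of the TCP; rotation=None keeps the orientation; vel is the mean speed in mm/s.
- move_joints(angles): joint-space move.
- gripper_to(opening, newtons=None): finger opening in mm; newtons is the grip in N (None keeps the last); returns when the fingers have stopped.
- hold(seconds).
- ik(position, orientation): joint angles nearest the present ones, or None.
- observe(): the state.
- grab_frame(name): name is "scene" or "top"; returns the picture (400x640x3 uint8, red, green, blue); there is no depth.
- calibration(name): a dict with "camera_matrix" (3x3 intrinsics, pixels), "eye" and "attitude" of the camera in the world. Camera axes: x right, y down, z forward; pixel columns grow to the right and rows downward; lengths in mm; the calibration is good to about 2 mm. A picture is of the moment at which its call begins. calibration takes no time and is no camera call.
A pose or a line that the arm cannot do raises Unreachable and nothing moves.
- close_job(): hands the job in; it is judged then, once.
The state is a dict: "time_s": time; "joint_positions": joint angles; "joint_velocities": joint speeds; "joint_torque": joint torques, N m; "ee_pos": TCP position; "eef_rot": TCP orientation; "ft_force": force on the tool from outside, world axes, zero at the start; "ft_torque": the same for the moment, N m; "opening": finger opening in mm; "gripper_force": force on a finger pad.
Only numpy, scipy, OpenCV 4.12 (cv2) and the standard library are available. Lean on these libraries where they do the work, as an engineer would, in place of code of your own. Each camera call takes 0.05 s, during which the arm holds its last target. There are 200 camera calls.

TASK

The yellow flat bar is held to the welding table by a blue screw hold-down, and nobody remembers whether its screw has a left-hand or a right-hand thread. Push the red-ended tommy bar gently one way and then, if it will not give, the other, without ever forcing it against its stop, until the clamp is slack (about a quarter turn). Then slide the freed bar sideways across the table, without lifting it, until its long edge lies flush along the aluminium fence, and leave the other things on the table where they are.

Things in the scene. Friction and masses are not known exactly. Their poses are not given: they have to be found in the camera images.
- clamp: Blue screw hold-down, fixed. Origin on the table under the vertical screw axis. +x points to its column (foot 32 to 92 mm behind the axis, 76 mm wide), -x to the free side where the flat bar sticks out. Arm 30 mm wide, top 75 mm above the table (boss round the screw, 34 mm, reaches 78 mm). Above it only the screw and tommy bar. Pushing over 45 N on any of it counts as forcing.
- handle (a joint): Turn of the tommy bar, rad: 0 tight (start, lying along the clamp's x axis), + counter-clockwise from above. It loosens one way only, unseen, new each start: right-hand thread to +1.5, left-hand to -1.5; the other way it stops firmly within 0.1. Loosening takes 4 to 10 N at 50 mm from the axis; it stays where left. The pad lifts 5 mm by 1.0 rad. Slack: beyond 1.0 rad either way.
- handle_tip (a point): Centre of the red ball (18 mm) on the tommy bar end that at the start points to the clamp's -x side, 62 mm from the screw axis, 124 mm above the table (it turns level, without rising). The tommy bar is a level 12 mm round steel rod with a like ball 62 mm on the other side and a 26 mm hub at the middle.
- screw_axis (a point): Point on the vertical screw axis at the height of the tommy bar, 124 mm above the table (fixed).
- bar_centre (a point): Centre of the yellow flat bar, 32 mm wide, 290 mm long (its own y axis), 6 mm thick, about 0.42 kg, loose, flat on the table. At the start it lies along the clamp's x axis, centre about 125 mm on the clamp's -x side, its far end under the clamp's 28 mm pad.
- fence: Aluminium fence strip with two dark screw heads, fixed, 180 mm long (x axis), 20 mm wide (y axis), 22 mm high; origin at the centre of its underside. Parallel to the flat bar's start within 0.02 rad, on its left or its right (varies), 105 to 140 mm off centre to centre. With the flat bar flush, the centre lines are 26 mm apart.
- magnet_holder: Red triangular magnetic holder (the one near the flat bar), 58x100 mm, 17 mm high, fixed by its magnets, on the other side of the flat bar from the fence, 115 to 140 mm off centre to centre, its 100 mm side roughly parallel to the flat bar. Origin at its underside. Not needed.
- mug: Purple mug, 96 mm high, a bystander, origin at its underside.
- tape_roll: Masking tape roll, 90 mm across, a bystander, origin at its underside.
- caliper: Vernier caliper, 210 mm long, a bystander, origin at its underside.
- coupon_a: Steel practice plate 170x130x7 mm, a bystander, origin at its underside.
- coupon_c: Narrow steel practice plate 150x65x8 mm, a bystander, origin at its underside.
Mind the look-alikes: they are no part of the job. Of the things like the fence, leave any that is brown; of the rest the larger one is meant.

How it is judged (in metres and radians):
On the way:
1. the tommy bar is turned more than 1.0 rad in its loosening direction, so that the clamp is slack ((value of joint handle above 1 rad or value of joint handle below -1 rad)), for 0.2 s.
At the end, for the whole second after the job is handed in: The tommy bar is still slack (beyond 1.0 rad either way) and the flat bar lies flat on the table along the fence: centre lines at most 31 mm apart (26 is touching), parallel within 0.04 rad, its centre within 80 mm of the fence's centre along the fence ((value of joint handle above 1 rad or value of joint handle below -1 rad) and y of bar_centre in the frame of fence between -0.031 and 0.031 m and x of bar_centre in the frame of fence between -0.08 and 0.08 m and angle between the y axis of bar_centre and the x axis of fence, either way round below 0.04 rad and height (world z) of bar_centre below 0.008 m and angle between bar_centre's own z axis and vertical below 0.03 rad and distance of bar_centre from where it was at the start of the episode above 0.05 m).
It fails at once if the flat bar is dragged (over 12 mm) while the clamp is not slack (value of joint handle between -1 and 1 rad and distance of bar_centre from where it was at the start of the episode above 0.012 m).
It fails at once if the hold-down is forced: pushed with more than 45 N (contact force between any of the fingers, the arm and clamp above 45 N).
It fails at once if the flat bar is lifted more than 20 mm (height (world z) of bar_centre above 0.023 m).
It fails at once if a bystander is moved by more than 20 mm (distance of any of mug, tape_roll, caliper, coupon_a, coupon_c from where it was at the start of the episode above 0.02 m).
It also fails if it takes over 61 s, if anything falls off the work surface, if the arm or the gripper's body presses on something with over 40 N, if the wrist force passes 120 N, or if a joint passes its speed limit or range.

## Working session

There is one attempt and no reset: what is moved stays moved. The work goes in short steps, each a Python script; the robot and the scene stay as the last script left them, time stands still between calls to the robot, and variables do not carry over. Pictures are saved under pics/ and viewed, at most 10 in all, crops included, and the job is handed in when it is done.

```bash
mkdir -p pics; ls; python3 - <<'E'
from rig import *
import cv2
for n in("scene","top"):
    f=grab_frame(n); cv2.imwrite(f"pics/{n}0.png",f[:,:,::-1]); c=calibration(n); print(n,c)
o=observe(); print(o["time_s"],o["ee_pos"],o["eef_rot"],o["ft_force"])
E
```

```text
pics
scene {'camera_matrix': array([[411.29016047,   0.        , 312.2640262 ],
       [  0.        , 411.29016047, 202.07635211],
       [  0.        ,   0.        ,   1.        ]]), 'eye': array([-353.47726937, -700.14787092,  676.37378573]), 'attitude': array([-1.89577089,  0.87234193, -0.56340353])}
top {'camera_matrix': array([[504.25550153,   0.        , 320.98839701],
       [  0.        , 504.25550153, 195.34419546],
       [  0.        ,   0.        ,   1.        ]]), 'eye': array([ 292.1490736 ,   -5.22816345, 1510.95775868]), 'attitude': array([-2.1653311 ,  2.13138867, -0.16884465])}
0.1 [ 193.57545454 -487.76409791  230.87972985] [-3.08484686e+00 -5.89637010e-01  8.03755070e-05] [ 0.61597737  0.19071624 -0.56682203]
```

View pics/scene0.png

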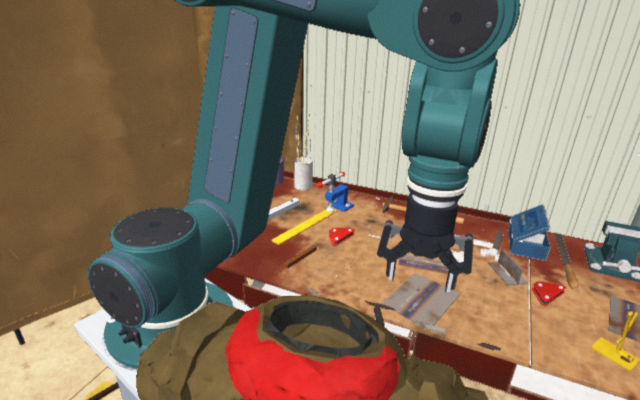

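View pics/top0.png

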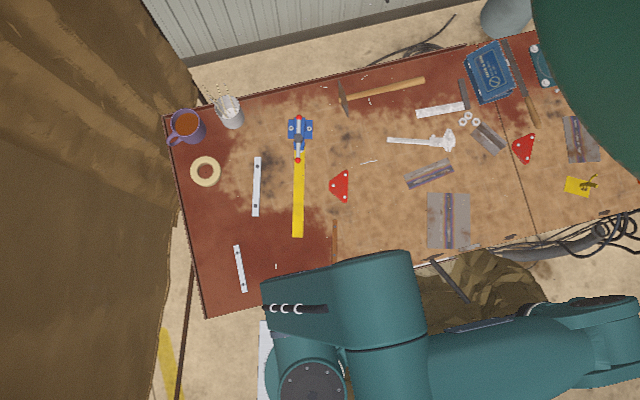

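The top view shows the yellow bar from (299,237) up to the clamp at (300,128), with its red balls at about (298,118) and (297,160). Fence candidates:
- (256,186): larger, aluminium
- (240,268): smaller, aluminium
- (335,240): brown
- (440,110): white strip

I choose (256,186). The red holder near the bar is at (340,186). The holder at (523,148) and the yellow thing at (580,186) are decoys.

```bash
cat > h.py <<'E'
from rig import *
import numpy as np, cv2
from scipy.spatial.transform import Rotation as R
def cast(n,px,z):
    c=calibration(n); d=R.from_rotvec(c["attitude"]).apply(np.linalg.inv(c["camera_matrix"])@[px[0],px[1],1])
    e=c["eye"]; return e+d*(z-e[2])/d[2]
def blobs(img,lo,hi,roi,minA=15):
    x0,y0,x1,y1=roi
    m=cv2.inRange(cv2.cvtColor(img[y0:y1,x0:x1],cv2.COLOR_RGB2HSV),lo,hi)
    cs,_=cv2.findContours(m,cv2.RETR_EXTERNAL,cv2.CHAIN_APPROX_NONE)
    return [c+np.array([x0,y0]) for c in cs if cv2.contourArea(c)>=minA]
def rect(c,z,n="top"):
    p=np.array([cast(n,q[0],z)[:2] for q in c],np.float32); return cv2.minAreaRect(p)
def down(yaw): # tool z down, tool y (closing line) at angle yaw from world y
    return (R.from_euler("z",yaw)*R.from_rotvec([np.pi,0,0])).as_rotvec()
E
python3 - <<'E'
from h import *
f=grab_frame("top")
for k,lo,hi,roi,z in [("yellow",(20,150,120),(32,255,255),(270,140,330,250),6),("fence",(0,0,150),(180,70,255),(240,145,275,225),22),("red",(0,170,120),(6,255,255),(285,105,312,170),124),("red2",(174,170,120),(180,255,255),(285,105,312,170),124),("blue",(100,120,60),(125,255,255),(280,105,325,170),20),("magnet",(0,190,120),(8,255,255),(325,160,355,210),17),("tape",(15,20,150),(30,140,255),(185,150,225,195),20)]:
    for c in blobs(f,lo,hi,roi,3 if k[:3]=="red" else 15):
        print(k,cv2.contourArea(c),[np.round(v,1) for v in rect(c,z)],"px",c.mean((0,1)).round(1))
print("z check", cast("top",(298,118),124),cast("top",(297,160),124))
cv2.imwrite("pics/crop.png",cv2.resize(f[90:250,150:370][:,:,::-1],None,fx=3.5,fy=3.5,interpolation=cv2.INTER_CUBIC))
E
```

```text
yellow 763.0 [array([523.3,  52.5]), array([ 33.6, 265.9]), np.float64(90.0)] px [298.6 194.3]
fence 367.5 [array([540.3, 178.4]), array([ 21.5, 182.3]), np.float64(89.3)] px [255.9 186.2]
red 12.5 [array([599.3,  52.4]), array([12.2, 10. ]), np.float64(45.5)] px [297.2 159.8]
red 12.0 [array([725.1,  51.7]), array([ 8.8, 14.2]), np.float64(1.0)] px [298.6 116.5]
blue 163.0 [array([704.7,  31.9]), array([97.2, 30.6]), np.float64(1.2)] px [305.2 132.1]
blue 74.0 [array([722.5,  76.5]), array([59.7, 21.3]), np.float64(1.3)] px [292.  127.8]
magnet 147.0 [array([547.6, -67. ]), array([53.9, 94.7]), np.float64(87.3)] px [340.9 184.6]
tape 700.5 [array([584. , 333.4]), array([91.3, 90.5]), np.float64(66.6)] px [205.1 171.1]
z check [720.64832709  52.98409783 124.        ] [598.54246123  53.13120598 124.        ]
```

View pics/crop.png

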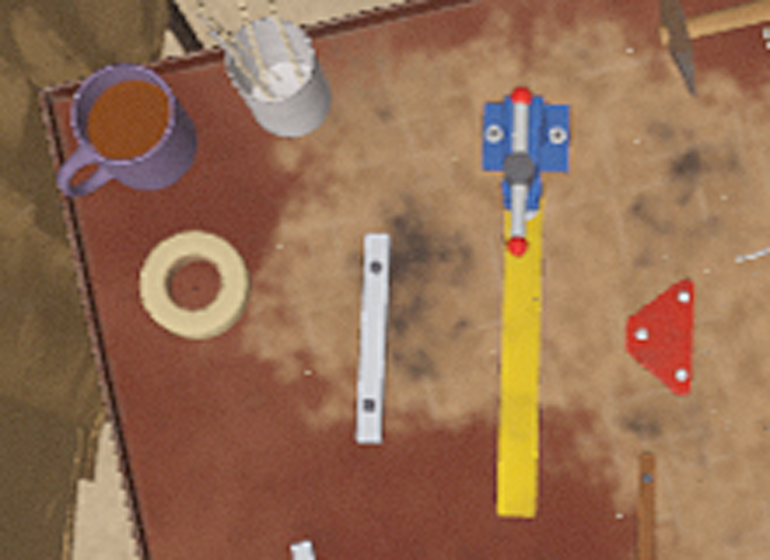

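Checks: the two balls are 126 mm apart (124 expected), the fence measures 182x21, and the bar's near end is at x=390, putting its centre near 536. The crop confirms the screw axis at about (662, 52) and the fence with two dark screws, on the +y side of the bar at (540, 178).

Next: close the fingers, come down beside the rod, and push gently in the + direction first.

```bash
cat > p.py <<'E'
from h import *
AX=np.array([662.,52.2]); L=40.; Z=113.
def at(th,s,d=17.,z=Z,l=L):
    v=R.from_euler("z",th).apply([-l,s*d,0]); return [AX[0]+v[0],AX[1]+v[1],z], down(np.pi/2+th)
def go(th,s,d=17.,vel=40,**k):
    p,r=at(th,s,d,**k); move_straight(p,vel,r)
def F(): return np.array(observe()["ft_force"])
def trial(s,limit=20.,end=0.3):
    """creep round; s=+1 turns counter-clockwise. True if it gives."""
    hold(.2); b=F(); th=-.25*s
    while th*s<end:
        th+=.02*s; go(th,s,vel=15)
        t=R.from_euler("z",th).apply([0,-s,0]); f=-(F()-b)@t   # push on handle
        print(f"{th:.2f}:{f:.1f}",end=" ")
        if f>limit: go(th-.06*s,s); print("blocked"); return False,b
    return True,b
E
python3 - <<'E'
from p import *
gripper_to(0,60)
p,r=at(-.25,1,z=260); move_pose(p,r); print(observe()["time_s"],observe()["joint_positions"])
go(-.25,1,d=17,vel=120)
o=observe();print(o["time_s"],o["ee_pos"],at(-.25,1)[0])
print(trial(1)); o=observe(); print(o["time_s"],o["ee_pos"])
cv2.imwrite("pics/t1.png",cv2.resize(grab_frame("top")[90:250,220:380][:,:,::-1],None,fx=3.5,fy=3.5))
E
```

```text
3.45 [-5.53210990e-03  4.51861548e-01  3.21102141e-01  1.44006136e+00
 -1.12344547e-04  1.81655426e+00]
4.825 [627.82258656  78.56023212 113.63749367] [np.float64(627.449370438901), np.float64(78.56766953926189), 113.0]
-0.23:-0.1 -0.21:-1.2 -0.19:-0.1 -0.17:-0.6 -0.15:-0.3 -0.13:-0.4 -0.11:1.0 -0.09:-1.1 -0.07:-0.3 -0.05:-0.5 -0.03:-0.0 -0.01:-0.4 0.01:1.5 0.03:2.4 0.05:4.6 0.07:8.5 0.09:11.2 0.11:16.6 0.13:20.0 0.15:23.8 blocked
(False, array([-0.63130821,  0.56572565,  0.60880685]))
10.275 [620.73465981  66.86991641 113.03616405]
```

The force climbed steadily to 24 N at 40 mm, well past the loosening range, so + is the stop. I back off and try the other way.

```bash
python3 - <<'E'
from p import *
go(-.15,1,vel=60); go(-.15,1,z=155,vel=120); go(.2,-1,z=155,vel=150); go(.2,-1,vel=120)
import p
ok,b=None,None
hold(.2); b=F(); th=.14
while th>-1.33:
    st=.02 if th>-.35 else .06
    th-=st; go(th,-1,vel=20 if st<.05 else 30)
    f=-(F()-b)@R.from_euler("z",th).apply([0,1,0]); print(f"{th:.2f}:{f:.1f}",end=" ")
    if f>20: go(th+.06,-1); print("blocked"); break
o=observe(); print(o["time_s"],o["ee_pos"])
E
```

```text
0.12:-0.3 0.10:-0.2 0.08:-0.8 0.06:0.0 0.04:-0.5 0.02:2.6 -0.00:3.4 -0.02:2.3 -0.04:1.9 -0.06:2.4 -0.08:2.7 -0.10:3.4 -0.12:4.3 -0.14:4.6 -0.16:5.4 -0.18:6.8 -0.20:7.0 -0.22:6.4 -0.24:7.9 -0.26:7.3 -0.28:6.2 -0.30:6.9 -0.32:5.7 -0.34:6.1 -0.36:4.8 -0.42:3.0 -0.48:3.8 -0.54:3.6 -0.60:3.1 -0.66:3.3 -0.72:3.2 -0.78:2.9 -0.84:4.1 -0.90:3.3 -0.96:5.2 -1.02:2.3 -1.08:4.7 -1.14:3.0 -1.20:5.1 -1.26:3.0 -1.32:6.1 -1.38:3.4 22.9917 [637.66755819  88.58278987 112.92798253]
```

It loosened in the − direction, to about −1.35 rad. I withdraw, open the gripper for a wide two-finger push, and check the picture.

```bash
python3 - <<'E'
from p import *
go(-1.2,-1,d=24,vel=60); go(-1.2,-1,d=24,z=200,vel=150)
move_pose([536,8,150],down(np.pi/2)); gripper_to(80)
f=grab_frame("top")
for c in blobs(f,(20,150,120),(32,255,255),(270,140,330,250)): print("yellow",[np.round(v,1) for v in rect(c,6)])
cv2.imwrite("pics/t2.png",cv2.resize(f[90:250,220:380][:,:,::-1],None,fx=3.5,fy=3.5))
move_straight([536,8,20],120); hold(.2); b=F(); z=20
while z>-16:
    z-=1 if z<6 else 3; move_straight([536,8,z],20); f=(F()-b)[2]
    if f>4: break
print(z,f,observe()["ee_pos"],observe()["time_s"])
move_straight([536,8,z+2.5],20)
E
```

```text
-12 18.92365347853111 [536.11024376   7.98209888 -11.10879515] 33.3083
```

View pics/t2.png

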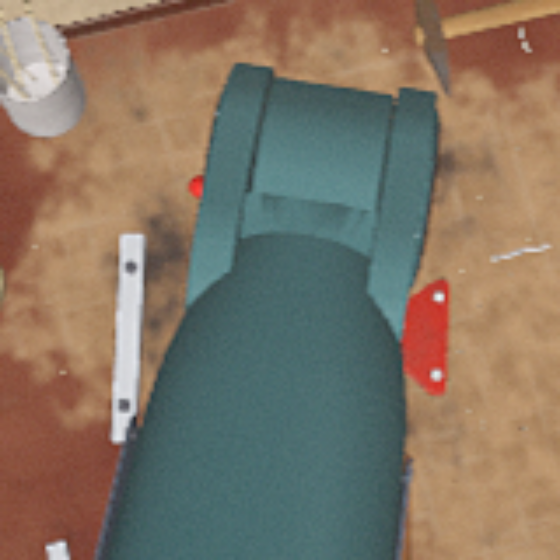

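The red ball shows at top-view px (276,143), well round to the +y side, so the clamp is slack. The arm hides the bar. The open fingers touch the table at z=−12. Next I push the bar in +y.

```bash
python3 - <<'E'
from p import *
print(cast("top",(276,143.4),124))
z=-10; hold(.1); b=F(); y=8
def step(y,v):
    move_straight([538,y,z],v); o=observe(); f=(np.array(o["ft_force"])-b); print(y,f.round(1)[1:],o["ee_pos"][1:].round(1)); return -f[1]
for y in (20,35,50,65,80,95,108):
    if step(y,40)>20: break
else:
    while y<132:
        y+=1.5
        if step(y,20)>14: break
print(observe()["time_s"])
E
```

```text
[645.37304025 113.41515168 124.        ]
20 [ 0.  -0.4] [ 20.3 -10.1]
35 [-1.3  0.3] [ 35.3 -10. ]
50 [-0.7  0.8] [ 50.4 -10. ]
65 [-0.2 -0.9] [ 65.3 -10. ]
80 [-0.6  0.2] [ 80.4 -10. ]
95 [-0.  -0.1] [ 95.4 -10. ]
108 [-0.6  1.2] [108.4 -10. ]
109.5 [-0.   0.4] [109.6 -10. ]
111.0 [-2.2  0. ] [111. -10.]
112.5 [-1.6  0.9] [112.6 -10. ]
114.0 [-1.9 -0.3] [114.1 -10. ]
115.5 [-1.7  0.1] [115.6 -10. ]
117.0 [-3.1  0.6] [117.1 -10. ]
118.5 [-1.  -0.1] [118.6 -10. ]
120.0 [-1.1  0.5] [120.1 -10. ]
121.5 [-2.8  0.8] [121.6 -10. ]
123.0 [-2.2  0.6] [123.1 -10. ]
124.5 [-1.  1.] [124.7 -10. ]
126.0 [-6.   1.6] [125.6 -10. ]
127.5 [-14.9   2.4] [126. -10.]
40.4917
```

Contact with the fence came at y≈125, as predicted. I withdraw and look.

```bash
python3 - <<'E'
from p import *
move_straight([538,105,-9],80); move_straight([538,90,170],200)
move_joints([-.9]+list(observe()["joint_positions"][1:]))
f=grab_frame("top")
for k,lo,hi,roi,z in [("yellow",(20,150,120),(32,255,255),(225,130,330,250),6),("fence",(0,0,150),(180,70,255),(240,145,275,225),22)]:
  for c in blobs(f,lo,hi,roi): print(k,[np.round(v,2) for v in rect(c,z)])
cv2.imwrite("pics/t3.png",cv2.resize(f[90:250,150:370][:,:,::-1],None,fx=3.5,fy=3.5,interpolation=cv2.INTER_CUBIC)); print(observe()["time_s"])
E
```

```text
yellow [array([535.25, 152.04]), array([ 33.92, 288.17]), np.float64(89.17)]
fence [array([540.36, 177.95]), array([ 22.07, 182.25]), np.float64(89.32)]
43.7833
```

View pics/t3.png

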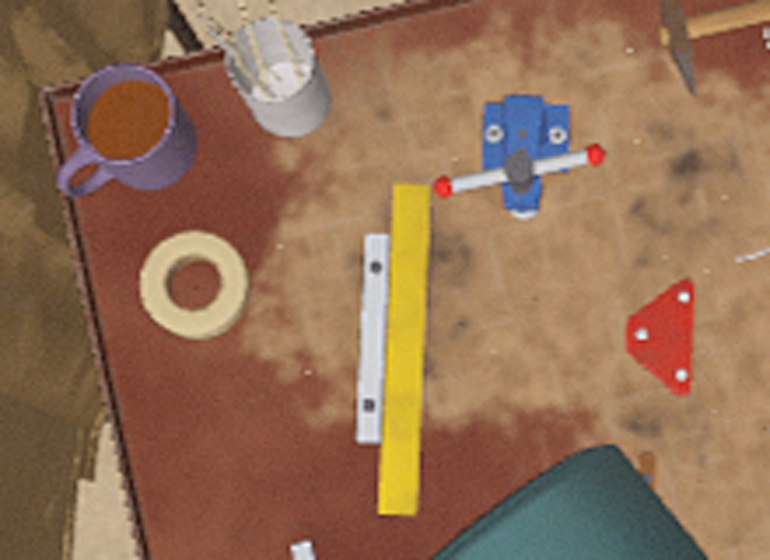

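The bar lies flush: 25.9 mm between centre lines, parallel within 0.003 rad, and 5 mm off along the fence. The tommy bar is at about −1.3 rad, and nothing else in view has moved.

```bash
python3 -c "
from rig import *
print(close_job())"
```

```text
the job is handed in; nothing more can be done
None
```

The clamp was a left-hand thread, loosened to about −1.3 rad without forcing. The bar was slid flush to the fence, and the job was handed in after about 44 s of robot time; no verdict was returned.

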